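Close and lock the sunglasses case on its sloped stand

TASK

Put the sunglasses away: take the loose black lid from the aluminium tray and seat it on the two brass pins of the open sunglasses case that leans on the walnut stand, so that it lies flush on the rim all round. Then turn the orange catch a full quarter turn so that its long end lies across the edge of the lid, and let go. Leave the ring cone, the roll-on bottle, the watch and the bowl where they stand.

Things in the scene. Friction and masses are not known exactly. Their poses are not given: they have to be found in the camera images.
- lid_mid (a point): Loose black lid, about 140 g: plate 90 (x) by 160 (y) by 8 mm, with a grey grip ridge upright in the middle of its top, 46 long (x), 14 wide (y), 22 high. This point: lid's centre, 15 mm above the underside, 7 above the plate's top. Two round 13 mm through holes at (x, y) = (+26, +60) and (-26, -60) mm; turned half round it fits as well. Starts flat in the tray, ridge up.
- seat (a point): Centre of the rim of the open black case (90 along x, 166 along y, 50 mm deep), fixed on a walnut stand sloping 30 degrees down towards the robot. z: normal of the rim, leaning to the robot; x: up the slope, away from the robot. Lid home: underside on the rim, its centre point 15 mm from here along z, its x and y along x and y here (or exactly opposite).
- pin (a point): Foot of the brass pin at (x, y) = (+26, +60) mm from the seat point, in the rim plane (axes as the seat's); its twin stands at (-26, -60) mm. Each is 10 mm thick and rises 13 mm along z, the upper 7 mm tapering to 5 mm thick.
- catch_grip (a point): Orange catch on a boss at the case's +y end, 98 mm from the seat point: a bar 14 mm wide, 24 high, turning about the case's normal. This point: on the turning axis, half-way up the bar, 22.5 mm above the rim plane; the bar's underside clears the seated lid by 2.5 mm. x: along the bar's long end, 36 mm from axis to end (other end 18 mm); z: turning axis.
- catch (a joint): Angle of the catch, rad. 0: parked, long end points up the slope (case's +x), beside the lid. Grows clockwise seen from above; 1.57 (stop): long end points along the case's -y, across the middle of the lid's short edge. Stiff (0.04 N m), stays where it is left. Turned early it blocks the lid.
- cone_mid (a point): White ceramic ring cone, 58 mm across the base, 70 mm high; loose in the tray. Its centre.
- rollon_mid (a point): Amber glass roll-on bottle with steel cap, 32 mm across, 80 mm high; loose in the tray. Its centre.
- watch_mid (a point): Stainless steel watch, lying dial up, 100 mm along y, 40 mm across, 18 mm high; loose in the tray. Its centre.
- bowl_mid (a point): Walnut bowl, 110 mm across, 45 mm high, loose on the dresser just behind the stand. Its centre.
- tray: Aluminium tray, fixed, 300 mm (x) by 280 mm (y), rim 12 mm high, floor and walls 4 mm thick. Origin at the centre of its underside.
Mind the look-alikes: they are no part of the job. What is meant by the part that bears lid_mid is not blue, and is the smaller of those in its own colour.

How it is judged:
On the way:
1. the lid is seated flush on the pins while the catch is still clear of it (x of lid_mid in the frame of seat between -0.004 and 0.004 m and y of lid_mid in the frame of seat between -0.004 and 0.004 m and z of lid_mid in the frame of seat between 0.0125 and 0.0175 m and angle between the z axis of lid_mid and the z axis of seat, either way round below 0.052 rad and angle between the x axis of lid_mid and the x axis of seat, either way round below 0.07 rad and value of joint catch below 0.45 rad), for 0.2 s.
At the end, for the whole second after the job is handed in: The lid lies on the case rim (centre within 4 mm along the rim and 2.5 mm in height of its home, plates parallel within 3 degrees, long sides parallel within 4 degrees), at rest, and the catch is turned past 1.3 rad, so that its long end lies across the lid's edge (x of lid_mid in the frame of seat between -0.004 and 0.004 m and y of lid_mid in the frame of seat between -0.004 and 0.004 m and z of lid_mid in the frame of seat between 0.0125 and 0.0175 m and angle between the z axis of lid_mid and the z axis of seat, either way round below 0.052 rad and angle between the x axis of lid_mid and the x axis of seat, either way round below 0.07 rad and value of joint catch above 1.3 rad and linear speed of lid below 0.01 m/s); the robot touches nothing.
It fails at once if the ring cone, roll-on bottle, watch or bowl is pushed more than 25 mm or tipped (distance of any of cone_mid, rollon_mid, watch_mid, bowl_mid from where it was at the start of the episode above 0.025 m or angle between any of cone_mid, rollon_mid, bowl_mid's own z axis and vertical above 0.5 rad).
It also fails if it takes over 64 s, if anything falls off the work surface, if the arm or the gripper's body presses on something with over 40 N, if the wrist force passes 120 N, or if a joint passes its speed limit or range.

ROBOT

A 6-joint arm with a two-finger parallel gripper is mounted at the origin on the work surface. World frame = base frame: x ahead of the robot, y to its left, z up, the work surface at z = 0. Lengths are in m, angles in rad, forces in N, time in s.
With the tool pointing down it reaches from about 0.275 to 0.825 m from the base axis. Payload 4.9 kg.
Tool frame: the origin (TCP) lies midway between the tips of the shut fingers; the grasp point (between the pads) lies 19 mm behind it (bot.grip_depth is the distance from the TCP to the grasp point, in m); y points along the fingers, x is the direction in which the jaws open and shut, and the axes are right-handed (so a half turn about y gives the same grasp; the last joint's range is limited). The gripper opens to 85 mm and grips with 20 to 120 N. Pads are 22 mm wide; open, the fingers measure 114 mm over their backs; the gripper's body (76 mm by 85 mm) begins 54 mm behind the grasp point. The pads swing forward as they close: fully open they stand 13 mm farther back than shut.
Start: joints at [0.979, 0.326, -0.193, 1.052, 0, 1.437], TCP at [0.243, 0.493, 0.231] pointing down, gripper open.
Joint ranges: [-2.65, 2.65], [-0.97, 1.79], [-1.3, 1.35], [-1.93, 2.1], [-1.47, 1.37], [-3.14, 3.14]. Speed limits (rad/s): [2.57, 2.57, 3.14, 3.14, 3.14, 3.14].

INTERFACE

Orientations are given as a unit quaternion [w, x, y, z].
In Python, from cell import bot gives the robot as it stands. Calls block until the motion is done:
- bot.move_pose(position, orientation): joint-space move of the TCP to a pose.
- bot.move_linear(position, speed=0.15, rotation=None, until_force=None): straight line of the TCP; rotation=None keeps the orientation; speed is the mean speed in m/s. With until_force (N) it stops when the force on the tool has changed by that much, and returns True; else False.
- bot.goto_joints(angles): joint-space move.
- bot.set_gripper(opening, grasp_force=None): opening from 0.0 (shut) to 1.0 (fully open); grasp_force is the grip in N (None keeps the last); returns when the fingers have stopped.
- bot.wait(seconds).
- bot.solve_ik(position, orientation): joint angles nearest the present ones, or None.
- bot.camera(name): name is "side" or "top"; returns the picture (400x640x3 uint8, red, green, blue); there is no depth.
- bot.calibration(name): a dict with "mtx" (3x3 intrinsics, pixels), "extrinsics" (4x4, takes a point from world to camera coordinates). Camera axes: x right, y down, z forward; pixel columns grow to the right and rows downward; lengths in m; the calibration is good to about 2 mm. A picture is of the moment at which its call begins. calibration takes no time and is no camera call.
A pose or a line that the arm cannot do raises bot.PlanningError and nothing moves.
- bot.close_job(): hands the job in, once; it reports no verdict.
Trained networks look in the newest picture that a camera, given by its name, has taken for a name from the list of things; names that differ only in an ending like _2 or _b are one class to them, and where a whole thing is asked for, a point or a joint stands for the part that bears it (a point fixed in the world has none). Each returns a list of dicts, best first, with "confidence" (0 to 1); they miss things now and then, are a little off and sometimes report something else, mostly with a low value. They report only what shows in the picture. A call takes as long as a camera call. They do not tell look-alikes from the thing itself.
- bot.search_frame(camera, thing): "bbox" ([left, top, width, height] in pixels, round what is visible of it).
Readings, each from a call of its own:
- bot.read_clock(): time.
- bot.read_joint_positions(): joint angles.
- bot.read_joint_vel(): joint speeds.
- bot.read_joint_efforts(): joint torques, N m.
- bot.read_position(): TCP position.
- bot.read_tool_rot(): TCP orientation.
- bot.read_ft_force(): force on the tool from outside, world axes, zero at the start.
- bot.read_moment(): the same for the moment, N m.
- bot.read_gripper_width(): opening from 0.0 (shut) to 1.0 (fully open).
Only numpy, scipy, OpenCV 4.12 (cv2) and the standard library are available. Lean on these libraries where they do the work, as an engineer would, in place of code of your own. Each camera call takes 0.05 s, during which the arm holds its last target.

## Working session

There is one attempt and no reset: what is moved stays moved. The work goes in short steps, each a Python script; the robot and the scene stay as the last script left them, time stands still between calls to the robot, and variables do not carry over. Pictures are saved under pics/ and viewed, and the job is handed in when it is done.

```bash
ls; mkdir -p pics; python3 - <<'E'
from cell import bot
import cv2,numpy as np
np.set_printoptions(precision=4,suppress=True)
for n in("side","top"):
    im=bot.camera(n); cv2.imwrite(f"pics/{n}0.png",im[:,:,::-1])
    c=bot.calibration(n); print(n,c["mtx"],c["extrinsics"])
    for t in("lid_mid","seat","pin","catch_grip","catch","cone_mid","rollon_mid","watch_mid","bowl_mid","tray"):
        try:
            for d in bot.search_frame(n,t): print(t,np.round(d["bbox"],1),round(d["confidence"],2))
        except Exception as e: print(t,e)
print(bot.read_clock(),bot.read_tool_rot(),bot.read_ft_force())
E
```

```text
pics
side [[407.7772   0.     320.5818]
 [  0.     407.7772 198.7808]
 [  0.       0.       1.    ]] [[ 0.7842 -0.6205  0.0109 -0.4592]
 [-0.3165 -0.415  -0.853   0.209 ]
 [ 0.5338  0.6654 -0.5218  0.9369]
 [ 0.      0.      0.      1.    ]]
lid_mid [329.7 224.9  66.7  39.1] 0.97
lid_mid [382.6 291.8  82.5  42.8] 0.97
lid_mid [232.6 268.4 104.5  76.9] 0.73
seat [247.9 143.9  53.9  54.9] 0.94
pin [245.5 140.9  59.1  58. ] 0.87
catch_grip [245.9 143.6  12.4  17.1] 0.51
catch [327.6 224.   69.8  43.2] 0.17
cone_mid [396.  211.5  21.3  25.8] 0.52
rollon_mid [417.9 215.7  15.7  30.9] 0.79
rollon_mid [246.5 143.1  55.2  54.4] 0.46
watch_mid [367.6 204.1  22.6  14.9] 0.71
bowl_mid [306.9 165.3  27.5  23.8] 0.79
tray [295.2 195.3 150.4  96. ] 0.95
top [[441.002    0.     317.2107]
 [  0.     441.002  193.4251]
 [  0.       0.       1.    ]] [[-0.1066 -0.9943  0.0018 -0.0444]
 [-0.9714  0.1037 -0.2135  0.5115]
 [ 0.2121 -0.0245 -0.9769  1.1825]
 [ 0.      0.      0.      1.    ]]
lid_mid [344.6 245.2  78.7  53.9] 0.87
lid_mid [424.8 160.3  41.   58.2] 0.87
lid_mid [327.4 157.3  58.1  40.5] 0.67
lid_mid [307.2 127.6  34.1  11.9] 0.61
seat [183.7 171.9  73.9  48.6] 0.83
pin [184.6 170.7  74.8  48.2] 0.94
catch_grip [185.8 194.9   6.1  22.4] 0.43
catch_grip [309.  126.4  31.6  12.5] 0.28
catch [182.2 194.8  12.5  18.8] 0.56
cone_mid [351.4 123.   18.9  18.8] 0.76
cone_mid [220.2 128.9  35.3  33.9] 0.69
cone_mid [299.7 117.  106.3 102.9] 0.32
rollon_mid [378.9 117.6  10.5  17.6] 0.6
watch_mid [308.3 125.4  31.2  12.9] 0.79
bowl_mid [220.2 127.5  35.9  38.4] 0.95
tray [300.5 114.4 102.4 107.3] 0.8
1.1 [ 0.6004 -0.6004 -0.3735  0.3735] [-0.1771  0.6123  0.7457]
```

View pics/side0.png

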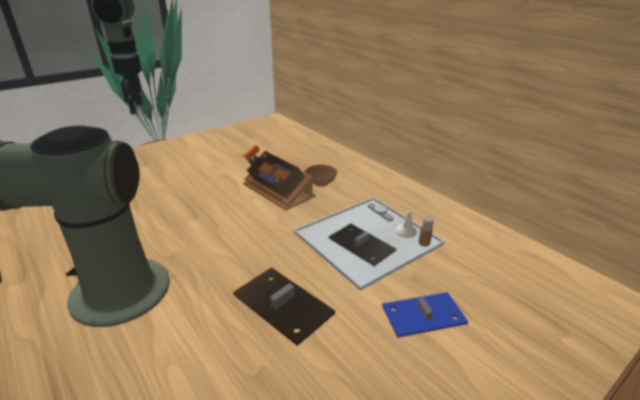

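View pics/top0.png

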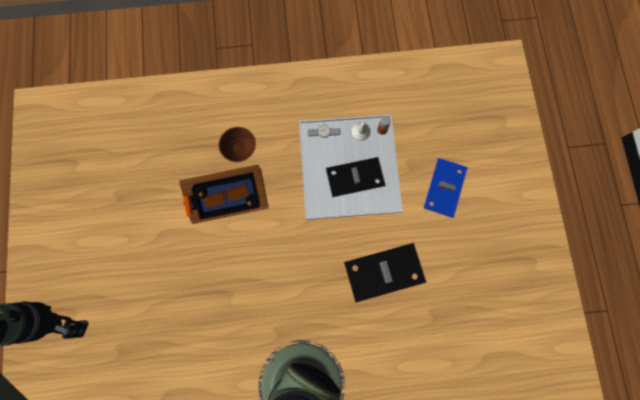

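```bash
python3 - <<'E'
import cv2,numpy as np
t=cv2.imread("pics/top0.png");s=cv2.imread("pics/side0.png")
cv2.imwrite("pics/topA.png",cv2.resize(t[100:320,300:500],None,fx=3.6,fy=2.7*1.0 if 0 else 2.7,interpolation=cv2.INTER_CUBIC)) if 0 else cv2.imwrite("pics/topA.png",cv2.resize(t[100:310,290:480],None,fx=2.85,fy=2.85,interpolation=cv2.INTER_CUBIC))
cv2.imwrite("pics/topB.png",cv2.resize(t[115:235,165:275],None,fx=5,fy=5,interpolation=cv2.INTER_CUBIC))
cv2.imwrite("pics/sideB.png",cv2.resize(s[130:220,230:350],None,fx=6,fy=6,interpolation=cv2.INTER_CUBIC))
E
```

```text
(no output)
```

View crops.

View pics/topA.png

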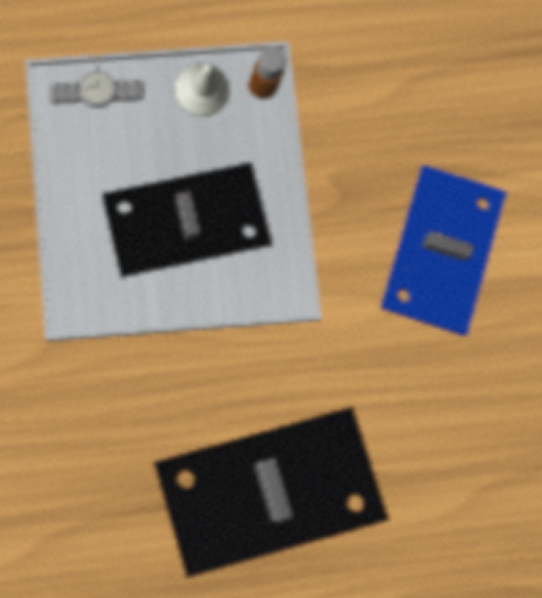

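View pics/topB.png

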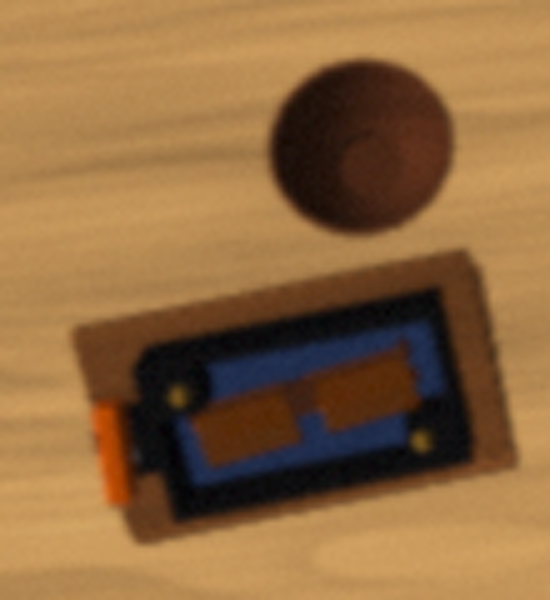

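View pics/sideB.png

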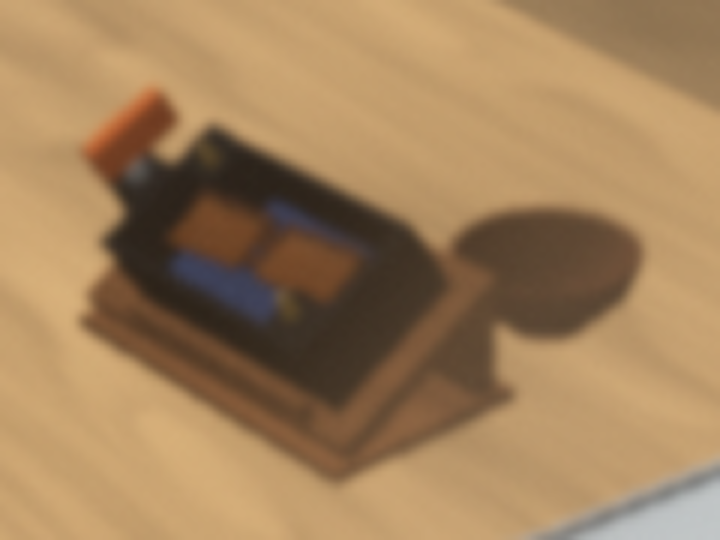

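Three lids fit the class. They are the small black one in the tray (top px 356,177), a larger black one on the table (385,272) and a blue one (446,188). The one in the tray is black and the smaller of the two black ones, and the enlarged crop confirms it lies in the tray, so that is the lid I want. The case is at top px (222,195), with the orange catch parked at its left (+y) end. Next I'll measure the poses.

```bash
cat > h.py <<'E'
import numpy as np,cv2
from scipy.optimize import least_squares
from scipy.spatial.transform import Rotation as R
np.set_printoptions(precision=4,suppress=True)
from cell import bot
CAL={n:bot.calibration(n) for n in("side","top")}
def proj(n,P):
    P=np.atleast_2d(P);E=CAL[n]["extrinsics"];K=CAL[n]["mtx"]
    c=P@E[:3,:3].T+E[:3,3];p=c@K.T
    return p[:,:2]/p[:,2:]
def poly_mask(shape,polys,off,sc=8):
    m=np.zeros((shape[0]*sc,shape[1]*sc),np.uint8)
    for p in polys:
        q=((p-off+0.5)*sc-0.5)
        cv2.fillConvexPoly(m,np.round(q*16).astype(np.int32),255,shift=4)
    return cv2.resize(m,(shape[1],shape[0]),interpolation=cv2.INTER_AREA).astype(float)/255
def box(x0,x1,y0,y1,z0,z1):
    return np.array([[x,y,z] for x in(x0,x1) for y in(y0,y1) for z in(z0,z1)])
def hull(p): return cv2.convexHull(p.astype(np.float32))[:,0]
def seatR(psi):  # z normal leaning to robot, x up slope
    return R.from_euler('z',psi)*R.from_euler('y',-np.pi/6)
E
cat > fit1.py <<'E'
from h import *
I={n:cv2.imread(f"pics/{n}0.png").astype(float) for n in CAL}
# lid
L=box(-.045,.045,-.08,.08,0,.008)
def lid_cost(p,cams=("top","side"),ret=False):
    r=[]
    for n in cams:
        off,(w,h)=CROP[n]
        P=R.from_euler('z',p[2]).apply(L)+[p[0],p[1],.004]
        m=poly_mask((h,w),[hull(proj(n,P))],np.array(off))
        m=cv2.GaussianBlur(m,(0,0),max(abs(p[3]),.3))
        g=I[n][off[1]:off[1]+h,off[0]:off[0]+w].max(2)
        rid=R.from_euler('z',p[2]).apply(box(-.026,.026,-.01,.01,.008,.03))+[p[0],p[1],.004]
        ex=poly_mask((h,w),[hull(proj(n,rid))],np.array(off))
        for s in(1,-1):
            hh=R.from_euler('z',p[2]).apply(box(-.01,.01,-.01,.01,.0,.008)+[s*.026,s*.06,0])+[p[0],p[1],.004]
            ex=np.maximum(ex,poly_mask((h,w),[hull(proj(n,hh))],np.array(off)))
        W=(cv2.GaussianBlur(ex,(0,0),1.2)<.1)
        if n in MASK: W&=MASK[n]
        A=np.c_[np.ones(W.sum()),m[W]];y=g[W]
        c=np.linalg.lstsq(A,y,rcond=None)[0]
        r.append((A@c-y)/20)
    return np.concatenate(r)
MASK={}
CROP={"top":((318,148),(76,56)),"side":((322,218),(82,54))}
import itertools
from scipy.optimize import minimize
def run(cams,x0):
    f=lambda p:(lid_cost(p,cams)**2).sum()
    s=minimize(f,x0,method="Nelder-Mead",options=dict(initial_simplex=np.array([x0]+[np.array(x0)+d for d in np.diag([.01,.01,.1,.5])]),xatol=1e-5,fatol=1e-3,maxiter=600))
    return s.x,s.fun
# initial guess: backproject top pixel centre to z=.012
def back(n,px,z):
    K=CAL[n]["mtx"];E=CAL[n]["extrinsics"];d=E[:3,:3].T@np.linalg.solve(K,[*px,1]);C=-E[:3,:3].T@E[:3,3]
    return C+d*(z-C[2])/d[2]
if __name__=="__main__":
    for n in CAL: E=CAL[n]["extrinsics"];print(n,"cam at",-E[:3,:3].T@E[:3,3])
    c=back("top",(356,177),.012);print(c)
    # holes for yaw
    a=back("top",(124/2.85+290,207/2.85+100),.012);b=back("top",(249/2.85+290,231/2.85+100),.012)
    print("holes",a,b,np.linalg.norm(a-b),"expect",2*np.hypot(.026,.06),"mid",(a+b)/2)
    v=a-b; yaw=np.arctan2(v[1],v[0])-np.arctan2(.06,.026);print("yaw",yaw)
    m=(a+b)/2
    for cams in (("top",),("side",),("top","side")): print(cams,run(cams,[m[0],m[1],yaw,1.0]))
    for px in ((344+40,272),):print(back("top",px,.01))
E
python3 fit1.py
```

```text
side cam at [-0.0738 -0.8217  0.6722]
top cam at [ 0.2414 -0.0682  1.2645]
[ 0.5502 -0.218   0.012 ]
holes [ 0.5704 -0.1539  0.012 ] [ 0.5315 -0.2786  0.012 ] 0.13063205513442566 expect 0.13078226179417451 mid [ 0.5509 -0.2163  0.012 ]
yaw 0.10630632042266641
('top',) (array([ 0.553 , -0.2159,  0.1059,  0.8814]), np.float64(366.6701351902543))
('side',) (array([ 0.5519, -0.2164,  0.1016,  0.9645]), np.float64(1967.3316228231379))
('top', 'side') (array([ 0.5529, -0.2157,  0.1088,  0.966 ]), np.float64(2477.807912536128))
[ 0.2697 -0.2618  0.01  ]
```

```bash
cat > fit2.py <<'E'
from h import *
from fit1 import back
from scipy.optimize import minimize
I={n:cv2.imread(f"pics/{n}0.png").astype(float) for n in CAL}
PINS=np.array([[.026,.06,0],[-.026,-.06,0]])
# brass centroids
def brass(n,guess,r=4):
    im=I[n];x0,y0=np.round(guess).astype(int)
    c=im[y0-r:y0+r+1,x0-r:x0+r+1]
    w=np.clip(np.minimum(c[...,1],c[...,2])-c[...,0]-8,0,None)
    w[(c[...,2]-c[...,1])>45]=0
    yy,xx=np.mgrid[-r:r+1,-r:r+1]
    return np.array([x0+(w*xx).sum()/w.sum(),y0+(w*yy).sum()/w.sum()]),w.round()
G={"top":[(200.6,194.4),(249,203)],"side":[(264.7,155.3),(278,180.8)]}
obs={}
for n in G:
    obs[n]=[]
    for g in G[n]:
        o,w=brass(n,g,3);obs[n].append(o);print(n,g,o);print(w)
def pinres(p,z=.009,cams=("top","side")):
    Rm=seatR(p[3]);r=[]
    for n in cams:
        r.append((proj(n,Rm.apply(PINS+[0,0,z])+p[:3])-np.array(obs[n])).ravel())
    return np.concatenate(r)
if __name__=="__main__":
    c=back("top",(225,199),.08)
    for z in (.006,.009,.012):
        s=least_squares(pinres,[*c,.15],args=(z,),x_scale=[.01,.01,.01,.1]);print(z,s.x,s.fun, "normal-shifted", seatR(s.x[3]).apply([0,0,1]))
E
python3 fit2.py
```

```text
top (200.6, 194.4) [200.1615 193.9192]
[[ 0.  0.  0.  0.  0.  0.  0.]
 [ 0. 11. 20. 12.  3.  0.  0.]
 [ 4. 22. 39. 25. 12.  0.  0.]
 [11. 34. 42. 31. 16.  3.  0.]
 [ 6. 23. 40. 32. 11.  0.  0.]
 [ 0.  3. 11. 10.  0.  0.  0.]
 [ 0.  0.  0.  0.  0.  0.  0.]]
top (249, 203) [248.7991 202.7991]
[[ 0.  0.  0.  1.  0.  0.  0.]
 [ 0.  0. 19. 21. 12.  4.  0.]
 [ 0. 14. 40. 38. 23.  5.  0.]
 [ 0. 17. 44. 45. 28.  7.  0.]
 [ 0. 10. 29. 36. 24.  5.  0.]
 [ 0.  0.  8.  9.  4.  0.  0.]
 [ 0.  0.  0.  0.  0.  0.  0.]]
side (264.7, 155.3) [264.1135 154.099 ]
[[32. 24. 12.  6.  6. 12. 19.]
 [23. 18. 11.  4.  1.  2.  8.]
 [16. 17. 16. 11.  3.  1.  1.]
 [10. 15. 18. 15.  8.  2.  0.]
 [ 5. 10. 16. 15.  9.  3.  0.]
 [ 1.  5. 10. 11.  6.  1.  0.]
 [ 0.  2.  3.  4.  1.  1.  0.]]
side (278, 180.8) [278.3989 180.374 ]
[[ 0.  5. 13. 14. 12. 13. 16.]
 [ 0.  6. 16. 14.  9.  6.  9.]
 [ 0.  5. 18. 18. 12.  5.  4.]
 [ 0.  2. 16. 19. 14.  6.  3.]
 [ 0.  2. 14. 17. 12.  6.  3.]
 [ 0.  2.  8. 10.  8.  5.  2.]
 [ 0.  1.  3.  4.  3.  3.  3.]]
0.006 [0.5112 0.1523 0.0927 0.1124] [ 0.116  -0.0537  0.1589 -0.4829  0.0315  0.7129 -0.6903 -0.5939] normal-shifted [-0.4968 -0.0561  0.866 ]
0.009 [0.5127 0.1524 0.0901 0.1124] [ 0.116  -0.0537  0.1589 -0.4829  0.0315  0.7129 -0.6903 -0.5939] normal-shifted [-0.4968 -0.0561  0.866 ]
0.012 [0.5142 0.1526 0.0876 0.1124] [ 0.116  -0.0537  0.1589 -0.4829  0.0315  0.7129 -0.6903 -0.5939] normal-shifted [-0.4968 -0.0561  0.866 ]
```

```bash
cat > fit3.py <<'E'
from fit2 import *
obs["side"]=[np.array([264.0,155.3]),np.array([278.2,180.6])]
CR={"top":((180,165),(84,64)),"side":((240,138),(78,64))}
BX=box(-.045,.045,-.083,.083,-.05,0)
INN=box(-.035,.035,-.073,.073,0,0.0)
def cost(p,cams,wp=0,d=.05):
    r=0;Rm=seatR(p[3])
    for n in cams:
        off,(w,h)=CR[n];off=np.array(off)
        T=lambda P:proj(n,Rm.apply(P)+p[:3])
        m=poly_mask((h,w),[hull(T(box(-.045,.045,-.083,.083,-p[4],0)))],off)
        m=cv2.GaussianBlur(m,(0,0),.95)
        ex=poly_mask((h,w),[hull(T(INN))],off)
        exb=poly_mask((h,w),[hull(T(box(-.06,.06,.078,.14,-.05,.05)))],off)   # catch end
        near=poly_mask((h,w),[hull(T(box(-.058,.058,-.096,.096,-p[4]-.0,0)))],off)
        g=np.minimum(I[n][off[1]:off[1]+h,off[0]:off[0]+w].max(2),CL[n])
        W=(ex<.5)&(exb<.2)&(near>.5)
        A=np.c_[np.ones(W.sum()),m[W]];c=np.linalg.lstsq(A,g[W],rcond=None)[0]
        r+=(((A@c-g[W])/10)**2).mean()*400
    return r+wp*(pinres(p[:4],.009,cams)**2).sum()
CL={"top":75,"side":75}
if __name__=="__main__":
    for n in CL:
        off,(w,h)=CR[n]
    print("stand px top",I["top"][180,215].round(),I["top"][215,200],"rim",I["top"][187,210],"side stand",I["side"][183,300],I["side"][195,275],"rim",I["side"][160,290],I["side"][178,265])
    x0=np.array([.5127,.1524,.0901,.1124,.045])
    for cams in (("top",),("side",),("top","side")):
        for wp in(0,20):
            s=minimize(cost,x0,args=(cams,wp),method="Nelder-Mead",options=dict(initial_simplex=np.array([x0]+[x0+v for v in np.diag([.006,.006,.006,.05,-.01])]),maxiter=800,xatol=1e-5,fatol=1e-3))
            print(cams,wp,s.x,s.fun,pinres(s.x[:4],.009,cams))
E
python3 fit3.py|tail -8
```

```text
[ 0.  1.  3.  4.  3.  3.  3.]]
stand px top [17. 20. 32.] [11. 13. 14.] rim [55. 33. 25.] side stand [ 53.  78. 106.] [ 49.  74. 105.] rim [102. 147. 184.] [73. 58. 59.]
('top',) 0 [0.5125 0.15   0.0944 0.1053 0.0317] 346.7192809391519 [ 0.6394 -0.5747  0.7771 -0.6385]
('top',) 20 [0.5121 0.1506 0.0938 0.1062 0.0344] 373.11026266562783 [ 0.4687 -0.3454  0.5972 -0.4568]
('side',) 0 [0.5111 0.1508 0.0862 0.0893 0.0297] 89.24132946264942 [ 0.4796  0.8571 -1.0879  0.7891]
('side',) 20 [0.5126 0.1526 0.0869 0.1207 0.0352] 107.57857170011215 [-0.0021  0.4558 -0.3313  0.0915]
('top', 'side') 0 [0.5141 0.1515 0.0873 0.1016 0.0343] 489.7127573510984 [ 0.7372 -0.6204  0.5483 -0.5709  0.9286  0.2638 -0.114   0.0328]
('top', 'side') 20 [0.5134 0.152  0.0883 0.1054 0.0357] 529.017366779969 [ 0.4806 -0.3546  0.3757 -0.4735  0.5886  0.0027 -0.3159 -0.2629]
```

```bash
cat >> h.py <<'E'
def q(Rm): # wxyz
    a=Rm.as_quat();return [a[3],a[0],a[1],a[2]]
def toolR(xdir,ydir):
    x=np.array(xdir,float);y=np.array(ydir,float);x/=np.linalg.norm(x);y/=np.linalg.norm(y)
    return R.from_matrix(np.c_[x,y,np.cross(x,y)])
LID=np.array([.5525,-.216,.004]);LYAW=.106
SEAT=np.array([.5130,.152,.0885]);SYAW=.107
def lid_tool(s): return toolR(s*R.from_euler('z',LYAW).apply([0,1,0]),[0,0,-1])
def seat_tool(s,psi=None):
    Rs=seatR(SYAW if psi is None else psi);return toolR(s*Rs.apply([0,1,0]),-Rs.apply([0,0,1]))
def sp(x,y,z,seat=None,psi=None): return (SEAT if seat is None else seat)+seatR(SYAW if psi is None else psi).apply([x,y,z])
E
python3 - <<'E'
from h import *
for s in(1,-1):
    print(s,"lid",bot.solve_ik(LID+[0,0,.0095],q(lid_tool(s))),bot.solve_ik(LID+[0,0,.2],q(lid_tool(s))))
    print("  seat",bot.solve_ik(sp(0,0,.0095),q(seat_tool(s))),bot.solve_ik(sp(0,0,.1),q(seat_tool(s))))
    Rs=seatR(SYAW)
    t0=seat_tool(s);t1=R.from_rotvec(-np.pi/2*Rs.apply([0,0,1]))*t0
    for t in(t0,t1): print("  catch",bot.solve_ik(sp(0,.098,.013),q(t)),bot.solve_ik(sp(0,.098,.08),q(t)))
print(bot.read_joint_positions(),bot.read_tool_rot(),bot.read_gripper_width())
E
```

```text
1 lid [-0.4971  0.6262 -0.327   0.6176  0.     -0.6031] [-0.4971  0.4242 -0.1179  1.0287  0.     -0.6031]
  seat [ 0.1681  0.2041 -0.9888 -0.1449 -0.0305  0.0529] [ 0.1764 -0.0466 -0.9717  0.1231 -0.0347  0.0602]
  catch [ 0.4151  0.2485 -0.9019 -0.0825 -0.1522  0.2689] [ 0.4419  0.0826 -0.8938  0.0952 -0.1651  0.2927]
  catch [ 0.4151  0.2485 -0.9019 -0.0825 -0.1522  1.8397] [ 0.4419  0.0826 -0.8938  0.0952 -0.1651  1.8635]
-1 lid [-0.4971  0.6262 -0.327   0.6176  0.      2.5385] [-0.4971  0.4242 -0.1179  1.0287  0.      2.5385]
  seat [ 0.1681  0.2041 -0.9888 -0.1449 -0.0305 -3.0887] [ 0.1764 -0.0466 -0.9717  0.1231 -0.0347 -3.0814]
  catch [ 0.4151  0.2485 -0.9019 -0.0825 -0.1522 -2.8727] [ 0.4419  0.0826 -0.8938  0.0952 -0.1651 -2.8489]
  catch [ 0.4151  0.2485 -0.9019 -0.0825 -0.1522 -1.3019] [ 0.4419  0.0826 -0.8938  0.0952 -0.1651 -1.2781]
[ 0.9788  0.3262 -0.1926  1.052  -0.      1.4366] [ 0.6004 -0.6004 -0.3735  0.3735] 0.9991235904518141
```

```bash
python3 - <<'E'
from h import *
t=lid_tool(1)
bot.move_pose(LID+[0,0,.2],q(t))
bot.move_linear(LID+[0,0,.05],speed=.15)
bot.set_gripper(.6)
c=bot.move_linear(LID+[0,0,.0095],speed=.05,until_force=8)
print("contact",c,bot.read_position(),bot.read_clock())
bot.set_gripper(0.0,grasp_force=40)
print(bot.read_gripper_width(),bot.read_ft_force(),bot.read_position())
for n in CAL: cv2.imwrite(f"pics/{n}1.png",bot.camera(n)[:,:,::-1])
bot.move_linear(LID+[0,0,.03],speed=.05)
print(bot.read_gripper_width(),bot.read_ft_force(),bot.read_clock())
bot.move_linear(LID+[0,0,.2],speed=.15)
for n in CAL: cv2.imwrite(f"pics/{n}2.png",bot.camera(n)[:,:,::-1])
s=cv2.imread("pics/side2.png");cv2.imwrite("pics/side2c.png",cv2.resize(s[60:290,280:480],None,fx=3,fy=2.5))
print(bot.read_gripper_width(),bot.read_ft_force(),bot.read_moment(),bot.read_clock())
E
```

```text
contact False [ 0.5527 -0.2161  0.0137] 6.375
0.1530325359437831 [-0.2997  0.4955  3.7744] [ 0.5528 -0.2162  0.014 ]
0.15193401579289664 [ 0.3663 -0.0072 -1.7754] 7.4583
0.15071528253379965 [ 0.1595  0.6399 -1.7107] [ 0.0342  0.0239 -0.0401] 8.8417
```

View pics/side2c.png

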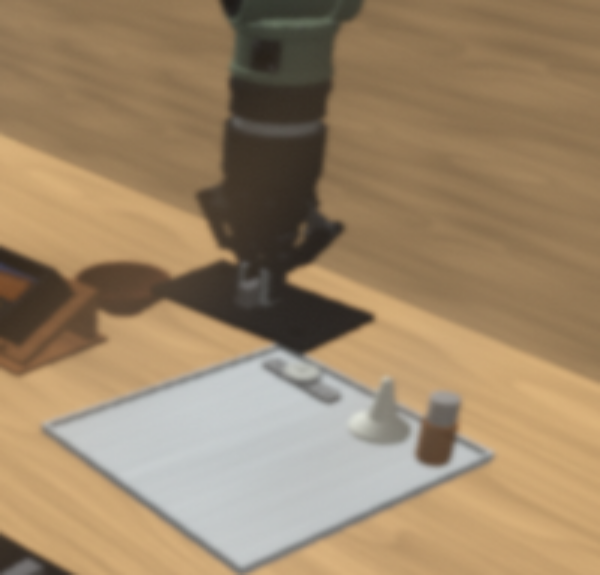

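```bash
python3 - <<'E'
from h import *
t=seat_tool(1)
bot.move_pose(sp(0,0,.16),q(t))
bot.move_linear(sp(0,0,.07),speed=.1)
bot.wait(.3)
for n in CAL: cv2.imwrite(f"pics/{n}3.png",bot.camera(n)[:,:,::-1])
print(bot.read_position()-sp(0,0,.07),bot.read_tool_rot(),q(t),bot.read_ft_force(),bot.read_clock())
s=cv2.imread("pics/side3.png")[60:220,200:360];u=cv2.imread("pics/top3.png")[120:280,150:310]
cv2.imwrite("pics/c3.png",cv2.resize(np.hstack([s,u]),None,fx=2.5,fy=2.5,interpolation=cv2.INTER_CUBIC))
E
```

```text
[0.0001 0.0001 0.0003] [-0.334   0.5788  0.6444 -0.3718] [np.float64(-0.33414144777808513), np.float64(0.5787499644662661), np.float64(0.6442425619518596), np.float64(-0.37195361656632037)] [ 0.8293  0.3601 -1.7493] 11.7167
```

View pics/c3.png

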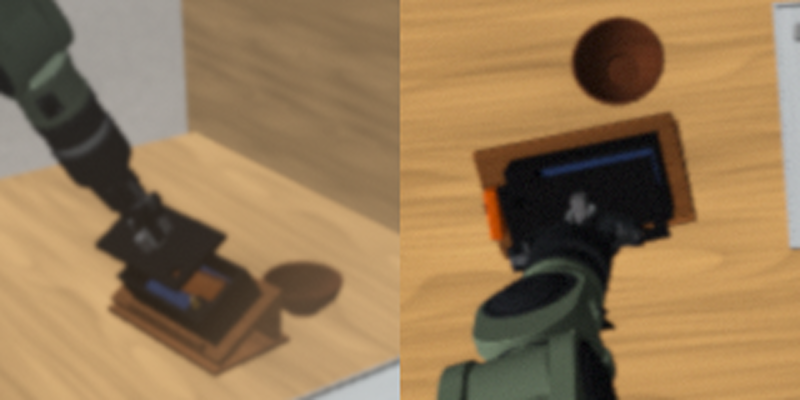

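```bash
python3 - <<'E'
from h import *
t=seat_tool(1)
P=sp(-.13,0,.06)
print(bot.solve_ik(P,q(t)))
bot.move_linear(P,speed=.15)
bot.wait(.3)
for n in CAL: cv2.imwrite(f"pics/{n}4.png",bot.camera(n)[:,:,::-1])
p=bot.read_position();print(p-P,p,bot.read_clock())
np.save("p4.npy",p)
s=cv2.imread("pics/side4.png")[100:260,180:340];u=cv2.imread("pics/top4.png")[160:320,150:310]
cv2.imwrite("pics/c4.png",cv2.resize(np.hstack([s,u]),None,fx=2.5,fy=2.5,interpolation=cv2.INTER_CUBIC))
E
```

```text
NoneTraceback (most recent call last):
  File "<stdin>", line 5, in <module>
cell.PlanningError: the arm cannot follow that straight line within its joint ranges
```

```bash
python3 - <<'E'
from h import *
t=seat_tool(1)
P=sp(0,-.19,.07)
print(bot.solve_ik(P,q(t)))
bot.move_linear(P,speed=.15)
bot.wait(.3)
for n in CAL: cv2.imwrite(f"pics/{n}4.png",bot.camera(n)[:,:,::-1])
p=bot.read_position();print(p-P,p,bot.read_clock())
np.save("p4.npy",p)
s=cv2.imread("pics/side4.png")[100:260,230:390];u=cv2.imread("pics/top4.png")[120:280,220:380]
cv2.imwrite("pics/c4.png",cv2.resize(np.hstack([s,u]),None,fx=2.5,fy=2.5,interpolation=cv2.INTER_CUBIC))
E
```

```text
[-0.3727  0.0369 -0.9708  0.0898  0.2329 -0.4233]
[-0.      0.0003  0.    ] [ 0.4985 -0.0404  0.1491] 13.5333
```

View pics/c4.png

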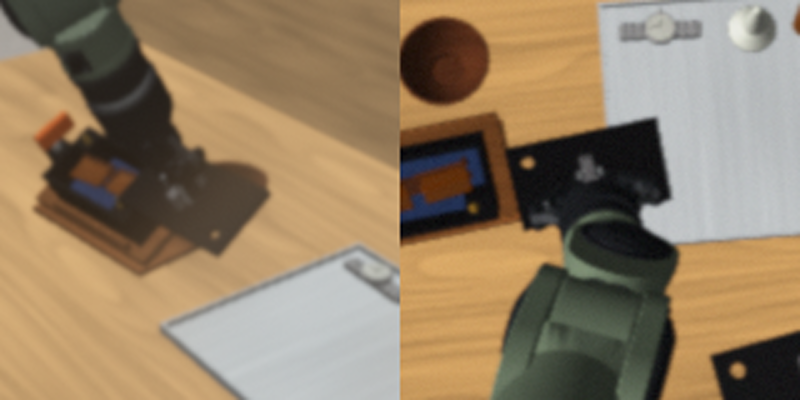

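```bash
cat > fit4.py <<'E'
from h import *
from scipy.optimize import minimize
J={n:cv2.imread(f"pics/{n}4.png").astype(float) for n in CAL}
p4=np.load("p4.npy");Rs=seatR(SYAW)
CR={"top":((255,158),(78,38)),"side":((300,170),(44,36))}
CLp={"top":75,"side":75}
def cost(v,cams,full=False):
    # v: lid offset from FK-expected in seat axes (x,y,z), expected underside = TCP-.010 n ; yaw ; blur
    Rl=Rs*R.from_euler('z',v[3]);o=p4+Rs.apply([v[0],v[1],v[2]-.010]);r=0
    for n in cams:
        off,(w,h)=CR[n];off=np.array(off)
        T=lambda P:proj(n,Rl.apply(P)+o)
        m=poly_mask((h,w),[hull(T(box(-.045,.045,-.08,.08,0,.008)))],off)
        ang=np.linspace(0,2*np.pi,24)
        c=np.c_[.0065*np.cos(ang),.0065*np.sin(ang),0*ang]
        ex=np.zeros((h,w))
        for s in(1,-1):
            ex=np.maximum(ex,poly_mask((h,w),[hull(T(c*1.9+s*np.array([.026,.06,.004])))],off))
        m=cv2.GaussianBlur(m,(0,0),.95)
        near=poly_mask((h,w),[hull(T(box(-.058,.058,-.093,.093,0,.008)))],off)
        inn=poly_mask((h,w),[hull(T(box(-.033,.033,-.066,.066,.004,.004)))],off)
        W=(near>.5)&(inn<.5)&(ex<.3)
        yy,xx=np.mgrid[:h,:w];yy=yy+off[1];xx=xx+off[0]
        if n=="top": W&=yy<194
        else: W&=(xx>303)&(yy>174)
        g=np.minimum(J[n][off[1]:off[1]+h,off[0]:off[0]+w].max(2),CLp[n])
        A=np.c_[np.ones(W.sum()),m[W]];cc=np.linalg.lstsq(A,g[W],rcond=None)[0]
        r+=(((A@cc-g[W])/10)**2).mean()*400
    return r
def run(cams,fix):
    x0=np.zeros(len(fix));k=np.array([.004,.004,.004,.03])
    f=lambda u:cost(E(u),cams)
    def E(u):
        v=np.zeros(4);v[fix]=u;return v
    s=minimize(f,x0,method="Nelder-Mead",options=dict(initial_simplex=np.array([x0]+[x0+np.eye(len(fix))[i]*k[fix[i]] for i in range(len(fix))]),xatol=1e-5,fatol=1e-3,maxiter=500))
    return E(s.x),s.fun
if __name__=="__main__":
    for cams in(("top",),("side",),("top","side")):
        for fix in([0],[0,1],[0,1,2],[0,1,3]): print(cams,fix,*run(cams,fix))
E
python3 fit4.py
```

```text
('top',) [0] [-0.0027  0.      0.      0.    ] 253.40171842585275
('top',) [0, 1] [-0.0028  0.0013  0.      0.    ] 224.52704279234715
('top',) [0, 1, 2] [-0.0122  0.0004 -0.0353  0.    ] 95.91077692667649
('top',) [0, 1, 3] [-0.0027  0.0011  0.     -0.0017] 223.30907530387242
('side',) [0] [0.0019 0.     0.     0.    ] 3.5797812363514246e-28
('side',) [0, 1] [ 0.002 -0.     0.     0.   ] 0.0
('side',) [0, 1, 2] [ 0.0025 -0.0038  0.0027  0.    ] 0.0
('side',) [0, 1, 3] [ 0.0032 -0.0068  0.      0.038 ] 0.0
('top', 'side') [0] [-0.0027  0.      0.      0.    ] 253.40171842585275
('top', 'side') [0, 1] [-0.0028  0.0013  0.      0.    ] 224.52704279234715
('top', 'side') [0, 1, 2] [-0.0117  0.0005 -0.0334  0.    ] 97.63590018758168
('top', 'side') [0, 1, 3] [-0.0027  0.0011  0.     -0.0017] 223.30907530387242
```

```bash
sed -i 's/CLp={"top":75,"side":75}/CLp={"top":255,"side":255}/; s/yy<194/(yy<194)\&((xx>268)|(yy<178))/' fit4.py; python3 - <<'E'
import cv2,numpy as np
np.set_printoptions(linewidth=200)
t=cv2.imread("pics/top4.png").max(2);s=cv2.imread("pics/side4.png").max(2)
print(t[164:184,300]);print(t[186,312:336],t[170,255:276]);print(s[180,300:345]);print(s[170:206,318])
E
python3 fit4.py
```

```text
[192 189 188 189 191 196 178 109  44  22  18  18  18  15  14  16  20  18  18  17]
[ 15  18  17  18  21  17  16  20  19  16  17  21  23  60 127 181 195 197 195 194 193 196 197 195] [100 101  99  94  87  99 139 183 194 195 196 196 193 196 195 194 198 197 198 195 198]
[ 81  81  82  85  88  87  84  78  75  76  75  76  76  77  78  78  79  79  80  80  80  80  80  80  81  81  80  81  80  82  80  81  80  80  84 106 141 173 191 197 200 201 203 203 204]
[ 76  77  77  78  79  79  79  79  79  79  80  80  80  80  80  81  80  80  80  80  80  81  86  90  88  83  79  77  80  83 100 129 161 181 189 189]
('top',) [0] [-0.0007  0.      0.      0.    ] 875.8523004221253
('top',) [0, 1] [-0.0007  0.      0.      0.    ] 871.868675399209
('top',) [0, 1, 2] [-0.0021 -0.0001 -0.0053  0.    ] 824.6894257301784
('top',) [0, 1, 3] [-0.0008  0.0003  0.      0.004 ] 879.3750309361532
('side',) [0] [-0.0012  0.      0.      0.    ] 793.5106251834012
('side',) [0, 1] [-0.0012  0.0003  0.      0.    ] 792.6067977430472
('side',) [0, 1, 2] [-0.0009  0.0007 -0.0007  0.    ] 794.9264957620541
('side',) [0, 1, 3] [-0.0025  0.0001  0.      0.0225] 766.5999479481992
('top', 'side') [0] [-0.0007  0.      0.      0.    ] 1682.4207062976845
('top', 'side') [0, 1] [-0.0009 -0.      0.      0.    ] 1691.0409786925513
('top', 'side') [0, 1, 2] [-0.0009  0.0004 -0.0004  0.    ] 1705.1828655439745
('top', 'side') [0, 1, 3] [-0.001   0.0002  0.      0.0084] 1645.3656848488345
```

```bash
python3 - <<'E'
import cv2,numpy as np
np.set_printoptions(linewidth=220)
t=cv2.imread("pics/top0.png").max(2);s=cv2.imread("pics/side0.png").max(2)
print("top col 225",t[165:225,225]);print("top row195",t[195,180:275]);print("side col275",s[140:215,275]);print("side row170",s[170,235:320])
E
for c in 85 100 115; do echo CL $c; sed "s/CL={.*/CL={\"top\":$c,\"side\":$c}/" fit3.py > fit3b.py; python3 fit3b.py|tail -6; done
```

```text
top col 225 [174 178 173 173 168 157 123 112 104  99  99  91  68  30  13  15  11  16  29  53  72  77  75  73  68  54  61  64  62  61  63  62  59  56  65  62  54  48  57  72  78  74  55  27  14  12  15   9  25  53  92 114 141 182
 195 191 190 192 193 191]
top row195 [201 193 171 138 127 125 121 113  96  77  60  53  41  20  16  15  13  19  39  78 101  84  50  25  15  16  31  48  63  68  67  68  71  75  78  83  84  85  86  89  85  81  69  61  62  63  63  66  77  90  90  93  88  90
  87  88  87  85  84  83  84  81  83  82  85  84  80  76  61  32  13  15  10  15  14  16  14  28  59  91  98  96  96  96  88  96 140 183 190 189 186 186 187 188 189]
side col275 [204 202 200 201 200 199 199 199 197 194 190 192 195 197 185 151 102  61  47  44  44  44  46  51  67  68  70  73  77  79  87  97 105 111 114 112 103  88  81  80  79  72  63  59  58  58  56  54  54  55  58  70  91 109
 113 105  96  94 101 117 131 133 126 131 153 178 191 195 197 197 198 198 199 200 202]
side row170 [208 208 208 208 207 206 206 205 203 202 191 160 113  73  54  49  47  45  46  45  45  48  55  69  83  94 100 104 107 112 111
[... 1591 characters left out ...]
-0.0701]
CL 115
('top',) 0 [0.5108 0.1503 0.0956 0.1005 0.0433] 488.7299792844527 [ 0.469  -0.1567  0.6309  0.001 ]
('top',) 20 [0.5096 0.1499 0.1001 0.1004 0.0443] 475.3823594132522 [ 0.2204 -0.099   0.5751  0.0994]
('side',) 0 [0.5174 0.1585 0.0818 0.0805 0.0409] 207.09474982657673 [ 1.1661  0.7223 -0.8268  0.4856]
('side',) 20 [0.5158 0.1576 0.0833 0.1041 0.0414] 231.82502812053107 [ 0.4126  0.6128 -0.6429  0.2437]
('top', 'side') 0 [0.5128 0.1513 0.0868 0.1041 0.0409] 841.0370150703441 [ 0.8961 -0.0796  0.7189 -0.1537  0.5964  0.5374 -0.3612  0.3198]
('top', 'side') 20 [0.5129 0.1519 0.0874 0.1068 0.0415] 886.1868181310067 [ 0.5983 -0.0822  0.4717 -0.2724  0.4647  0.3109 -0.3955  0.0536]
```

```bash
cat >> h.py <<'E'
SEAT=np.array([.5130,.152,.0882]);SYAW=.105
def st(tag=""):
    Rs=seatR(SYAW);p=bot.read_position()
    print(tag,"seat-frame TCP mm",(Rs.inv().apply(p-SEAT)*1e3).round(2),"F",Rs.inv().apply(bot.read_ft_force()).round(2),"M",Rs.inv().apply(bot.read_moment()).round(3),"t",round(bot.read_clock(),2))
E
python3 - <<'E'
from h import *
t=seat_tool(1)
dx=.0008
bot.move_linear(sp(dx,0,.07),speed=.15,rotation=q(t))
bot.move_linear(sp(dx,0,.032),speed=.08)
bot.wait(.2);st("pre")
for z in(.024,.020,.016,.013,.0105):
    c=bot.move_linear(sp(dx,0,z),speed=.03,until_force=6)
    st(f"{z} {c}")
    if c: break
for n in CAL: cv2.imwrite(f"pics/{n}5.png",bot.camera(n)[:,:,::-1])
s=cv2.imread("pics/side5.png")[100:220,200:320];u=cv2.imread("pics/top5.png")[140:260,165:285]
cv2.imwrite("pics/c5.png",cv2.resize(np.hstack([s,u]),None,fx=3.3,fy=3.3,interpolation=cv2.INTER_CUBIC))
E
```

```text
pre seat-frame TCP mm [ 1.21  0.   32.38] F [-1.6  -0.92 -1.8 ] M [ 0.035  0.621 -0.006] t 15.78
0.024 False seat-frame TCP mm [ 0.5  -0.01 23.78] F [-1.35 -0.89 -1.51] M [-0.058  0.617 -0.019] t 16.19
0.02 False seat-frame TCP mm [ 0.44  0.02 19.79] F [-1.12 -0.93 -1.34] M [0.123 0.729 0.02 ] t 16.48
0.016 False seat-frame TCP mm [ 0.49  0.05 15.79] F [-1.09  0.51 -0.93] M [ 0.114  0.776 -0.065] t 16.76
0.013 False seat-frame TCP mm [ 0.83  0.08 13.83] F [-3.27  0.14 17.06] M [-0.07   1.112 -0.053] t 17.01
0.0105 False seat-frame TCP mm [ 0.83  0.08 13.47] F [-6.69 -1.08 64.86] M [-0.382  1.988 -0.096] t 17.26
```

View pics/c5.png

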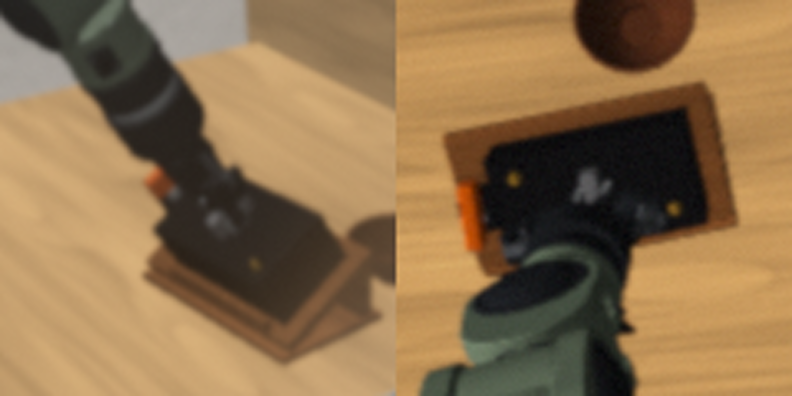

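```bash
python3 - <<'E'
from h import *
bot.move_linear(sp(.0008,0,.0138),speed=.02)
bot.wait(.2);st("relieved")
for n in CAL: cv2.imwrite(f"pics/{n}6.png",bot.camera(n)[:,:,::-1])
s=cv2.imread("pics/side6.png")[130:210,235:315];u=cv2.imread("pics/top6.png")[160:240,180:260]
cv2.imwrite("pics/c6.png",cv2.resize(np.hstack([s,u]),None,fx=5,fy=5,interpolation=cv2.INTER_CUBIC))
E
```

```text
relieved seat-frame TCP mm [ 0.84  0.06 13.61] F [-1.3   0.36  3.65] M [ 0.03   0.765 -0.012] t 17.88
```

View pics/c6.png

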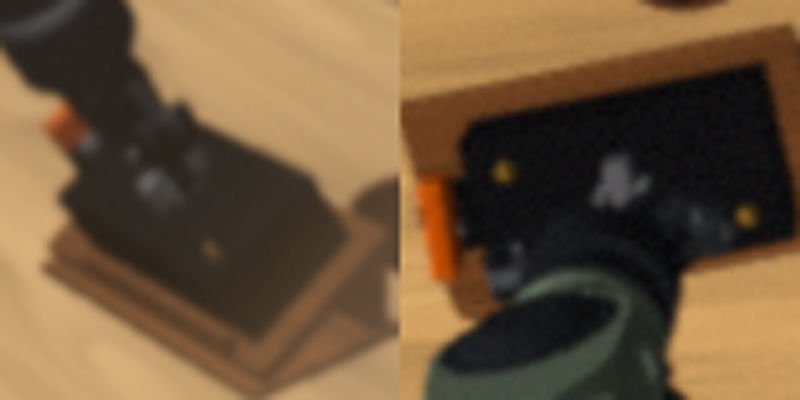

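```bash
python3 - <<'E'
from h import *
for d in [(0,0),(.0012,0),(-.0012,0),(0,0),(0,.0012),(0,-.0012),(0,0)]:
    bot.move_linear(sp(.0008+d[0],d[1],.0136),speed=.02);st(d)
E
```

```text
(0, 0) seat-frame TCP mm [ 0.85  0.05 13.6 ] F [-1.94  0.79  6.1 ] M [ 0.138  0.84  -0.044] t 18.23
(0.0012, 0) seat-frame TCP mm [ 0.84  0.06 13.6 ] F [-4.09  1.86  7.7 ] M [ 0.124  1.12  -0.045] t 18.48
(-0.0012, 0) seat-frame TCP mm [ 0.23 -0.1  13.6 ] F [-0.66  1.4   2.93] M [-0.021  0.601 -0.018] t 18.74
(0, 0) seat-frame TCP mm [ 0.19 -0.09 13.61] F [-2.51  0.13  6.06] M [0.018 0.845 0.   ] t 18.99
(0, 0.0012) seat-frame TCP mm [ 0.28  0.21 13.59] F [-1.3  -1.5   6.54] M [-0.521  0.858  0.053] t 19.24
(0, -0.0012) seat-frame TCP mm [ 0.52 -0.51 13.61] F [-1.96  4.21  5.13] M [ 0.472  0.849 -0.102] t 19.51
(0, 0) seat-frame TCP mm [ 0.48 -0.42 13.6 ] F [-2.41 -1.05  6.03] M [-0.247  0.86  -0.078] t 19.76
```

```bash
python3 - <<'E'
from h import *
bot.set_gripper(.6);st("open")
bot.move_linear(sp(.0005,0,.09),speed=.12)
bot.move_pose(sp(0,-.12,.16),q(seat_tool(1)));st("away")
for n in CAL: cv2.imwrite(f"pics/{n}7.png",bot.camera(n)[:,:,::-1])
s=cv2.imread("pics/side7.png")[130:210,235:315];u=cv2.imread("pics/top7.png")[160:240,180:260]
cv2.imwrite("pics/c7.png",cv2.resize(np.hstack([s,u]),None,fx=5,fy=5,interpolation=cv2.INTER_CUBIC))
E
```

```text
open seat-frame TCP mm [ 1.05 -0.04 13.52] F [-0.13 -0.17 -0.75] M [-0.011  0.486 -0.01 ] t 20.21
away seat-frame TCP mm [  -0.35 -120.18  159.44] F [-0.09 -0.35 -0.01] M [-0.019  0.498  0.003] t 21.61
```

View pics/c7.png

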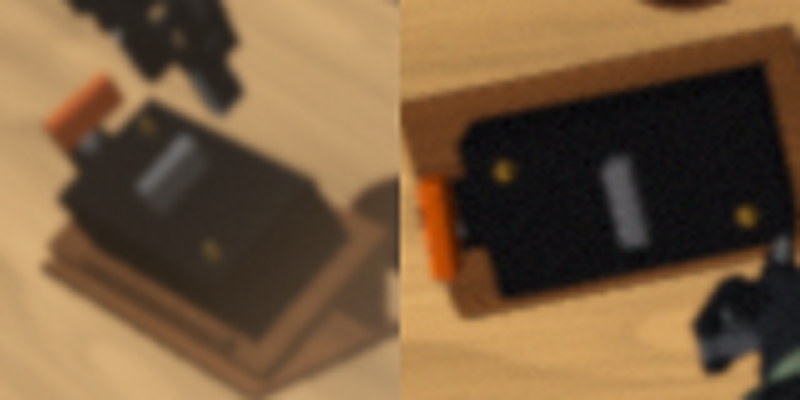

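```bash
python3 - <<'E'
from h import *
Rs=seatR(SYAW)
bot.set_gripper(0.0)
def touch(x,y,z0,z1,tag):
    bot.move_linear(sp(x,y,z0),speed=.12,rotation=q(seat_tool(1)))
    c=bot.move_linear(sp(x,y,z1),speed=.015,until_force=5)
    st(f"{tag} {c}")
    bot.move_linear(sp(x,y,z0+.01),speed=.12)
touch(0,.050,.030,.008,"lid +y")
touch(0,.098,.055,.034,"catch")
E
```

```text
lid +y True seat-frame TCP mm [-0.05 50.01 13.27] F [ 0.34 -0.77  5.05] M [-0.052  0.318 -0.041] t 25.23
catch True seat-frame TCP mm [-0.02 98.02 39.63] F [ 0.94 -0.63  6.88] M [-0.028  0.44   0.017] t 27.15
```

```bash
python3 - <<'E'
from h import *
def touch(x,y,z0,z1,tag):
    bot.move_linear(sp(x,y,z0),speed=.15,rotation=q(seat_tool(1)))
    c=bot.move_linear(sp(x,y,z1),speed=.015,until_force=5)
    st(f"{tag} {c}")
bot.move_linear(sp(0,0,.055),speed=.2)
touch(0,-.050,.026,.008,"lid -y")
bot.move_linear(sp(0,-.05,.06),speed=.2)
bot.move_linear(sp(0,.098,.065),speed=.2)
bot.set_gripper(.6)
c=bot.move_linear(sp(0,.098,.019),speed=.05,until_force=8);st(f"at catch {c}")
for n in CAL: cv2.imwrite(f"pics/{n}8.png",bot.camera(n)[:,:,::-1])
s=cv2.imread("pics/side8.png")[130:210,235:315];u=cv2.imread("pics/top8.png")[160:240,170:250]
cv2.imwrite("pics/c8.png",cv2.resize(np.hstack([s,u]),None,fx=5,fy=5,interpolation=cv2.INTER_CUBIC))
E
```

```text
lid -y True seat-frame TCP mm [ -0.05 -50.05  13.47] F [0.3  0.09 5.89] M [-0.039  0.373 -0.015] t 29.52
at catch False seat-frame TCP mm [ 0.14 98.03 19.14] F [-0.85 -1.31  0.68] M [-0.028  0.446  0.023] t 32.4
```

View pics/c8.png

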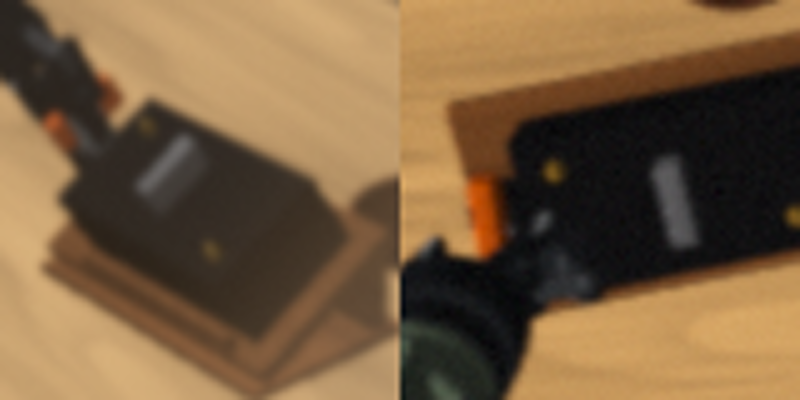

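The lid top reads 13.3 and 13.5 mm at its two ends. The catch top is 26.4 mm above it, where 26.5 is expected, so the lid is flush. The fingers are on either side of the orange bar (top crop 485,220), so I'll grip and turn it.

```bash
python3 - <<'E'
from h import *
bot.set_gripper(0.0,grasp_force=40);st(f"grip {bot.read_gripper_width():.3f}")
j0=np.array(bot.read_joint_positions())
for a in(.3,.7,1.1,1.4,1.56):
    j=j0.copy();j[5]+=a;bot.goto_joints(j);st(a)
    f=np.linalg.norm(bot.read_ft_force())
    if f>40: print("abort");break
print(bot.read_joint_positions()-j0,bot.read_gripper_width())
E
```

```text
grip 0.157 seat-frame TCP mm [-0.11 98.77 19.27] F [-0.15  3.66  4.93] M [ 0.645  0.83  -0.057] t 32.92
0.3 seat-frame TCP mm [-0.21 99.22 19.31] F [-1.    3.85  2.98] M [ 0.735  0.687 -0.049] t 33.32
0.7 seat-frame TCP mm [ 0.14 99.77 19.33] F [-1.69  5.31  1.48] M [ 1.116  0.711 -0.019] t 33.78
1.1 seat-frame TCP mm [  0.6  100.15  19.32] F [0.64 5.98 0.54] M [ 1.216  0.484 -0.022] t 34.25
1.4 seat-frame TCP mm [  1.09 100.31  19.33] F [ 0.39  6.36 -1.11] M [ 1.308  0.374 -0.055] t 34.64
1.56 seat-frame TCP mm [  1.4  100.34  19.35] F [ 0.67  7.33 -0.78] M [1.339 0.282 0.041] t 34.92
[ 0.0006  0.0001  0.0016 -0.0014  0.0026  1.5581] 0.15265320323235967
```

Turned smoothly with low forces. Next I'll release, retreat along the normal and look.

```bash
python3 - <<'E'
from h import *
bot.set_gripper(.6);st("open")
p=bot.read_position();n=seatR(SYAW).apply([0,0,1])
bot.move_linear(np.array(p)+n*.10,speed=.12)
bot.move_linear(np.array(p)+n*.12+[-.08,.12,.05],speed=.2)
bot.wait(.3);st("away")
for k in CAL: cv2.imwrite(f"pics/{k}9.png",bot.camera(k)[:,:,::-1])
s=cv2.imread("pics/side9.png")[130:210,235:315];u=cv2.imread("pics/top9.png")[160:240,180:260]
cv2.imwrite("pics/c9.png",cv2.resize(np.hstack([s,u]),None,fx=5,fy=5,interpolation=cv2.INTER_CUBIC))
E
```

```text
open seat-frame TCP mm [-0.22 98.42 19.21] F [ 0.02 -0.03  0.05] M [-0.013  0.468  0.052] t 35.37
away seat-frame TCP mm [-33.2  225.42 215.63] F [-0.64  0.15 -0.39] M [-0.017  0.431 -0.023] t 37.62
```

View pics/c9.png

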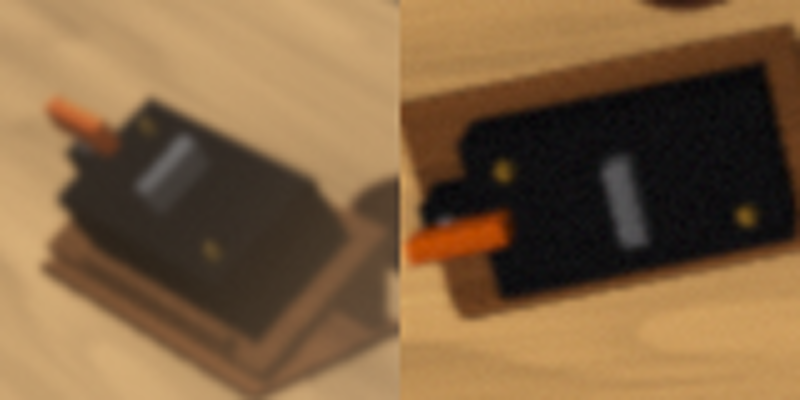

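View pics/top9.png

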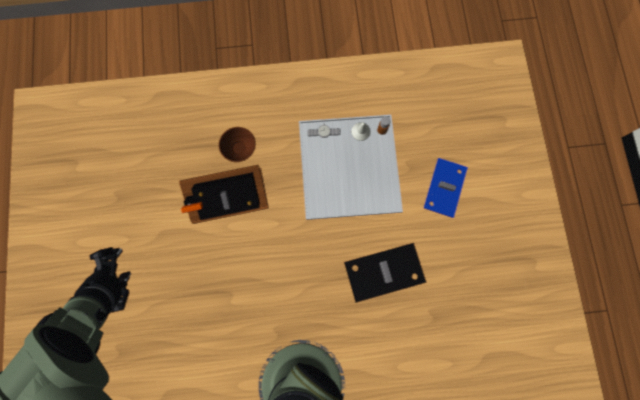

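The orange bar (top crop 405–512, 228–248) lies parallel to the lid's long sides and across its +y edge. Both brass pins still show in their holes, at (503,172) and (746,216). Cone, bottle, watch and bowl stand where they were. Handing in.

```bash
python3 -c "
from cell import bot
bot.close_job();print(bot.read_clock())"
```

```text
the job is handed in; nothing more can be done
the job is handed in; nothing more can be done
```

The small black lid from the tray is seated on the two brass pins, and the orange catch is turned a full quarter turn across its edge. I released the catch, moved the arm clear and handed the job in at about 38 s. No verdict was reported.

- **Lid flush:** touch checks before the catch was turned read its top at 13.3 and 13.5 mm at the two ends. The catch top was 26.4 mm above it, against 26.5 mm expected.
- **Catch turned:** the wrist turned 1.56 rad with the bar gripped. In the last picture the bar lies parallel to the lid's long sides.
- **Other things:** cone, bottle, watch and bowl show no visible movement in the last picture, judged by eye.
- **What disagreed:** my camera estimate of the rim height was about 4–5 mm too low. Because of that, the lid was briefly pressed onto the rim with about 65 N. The force stop I had set at 6 N did not trigger on those short moves. I backed off straight away, and 65 N is below the 120 N wrist limit.

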